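# Free the stuck strainer cup from the filings pot

## Robot

A 6-joint arm with a two-finger parallel gripper is mounted at the origin on the work surface. World frame = base frame: x ahead of the robot, y to its left, z up, the work surface at z = 0. Lengths are in m, angles in rad, forces in N, time in s.
With the tool pointing down it reaches from about 0.35 to 1 m from the base axis. Payload 7.1 kg.
Tool frame: the origin (TCP) lies between the finger pads; the fingertips stand 22 mm ahead of it and the grasp point (between the pads) lies 3 mm ahead of it; z points along the fingers, y is the line along which they close (so a half turn about z gives the same grasp; the last joint's range is limited). The gripper opens to 85 mm and grips with 20 to 120 N. Pads are 22 mm wide; open, the fingers measure 114 mm over their backs; the gripper's body (76 mm by 85 mm) begins 54 mm behind the grasp point. The pads swing forward as they close: fully open they stand 13 mm farther back than shut.
Start: joints at [1.18, 0.423, 1.63, -0, 1.089, -0.019], TCP at [0.227, 0.582, 0.253] pointing down, gripper open.
Joint ranges: [-3, 3], [-0.9, 2.11], [0.09, 2.58], [-1.31, 4.45], [0.11, 2.69], [-2.54, 2.54]. Speed limits (rad/s): [2.39, 2.39, 3.01, 3.14, 3.14, 3.14].

## Interface

Orientations are given as a rotation vector (axis times angle).
In Python, from rig import manip gives the robot as it stands. The module is installed in compiled form; this text tells all that it offers. Calls block until the motion is done:
- manip.move_to(position, orientation): joint-space move of the TCP to a pose.
- manip.servo_line(position, orientation=None, rate=0.15): straight line of the TCP; orientation=None keeps the orientation; rate is the mean speed in m/s.
- manip.set_joints(angles): joint-space move.
- manip.command_gripper(opening, f_grip=None): finger opening in m; f_grip is the grip in N (None keeps the last); returns when the fingers have stopped.
- manip.hold(seconds).
- manip.solve_ik(position, orientation): joint angles nearest the present ones, or None.
- manip.camera(name): name is "scene" or "top" or "wrist"; returns a dict with "image" (480x640x3 uint8, red, green, blue), "fx", "fy", "cx", "cy" (pixels), "cam_to_world" (4x4, takes a point from camera to world coordinates); the wrist camera has in their place "mount" (4x4, takes a point from camera to tool coordinates, whose origin is the TCP and whose axes are the flange's). Camera axes: x right, y down, z forward; pixel columns grow to the right and rows downward; lengths in m; the calibration is good to about 2 mm. A picture is of the moment at which its call begins: read the wrist's pose just before it. There is no depth.
A pose or a line that the arm cannot do raises manip.IKError and nothing moves.
- manip.sign_off(): hands the job in; it is judged then, once.
Readings, each from a call of its own:
- manip.get_time(): time.
- manip.get_joint_positions(): joint angles.
- manip.get_joint_vel(): joint speeds.
- manip.get_tau(): joint torques, N m.
- manip.get_position(): TCP position.
- manip.get_ee_rot(): TCP orientation.
- manip.get_contact_force(): force on the tool from outside, world axes, zero at the start.
- manip.get_torque(): the same for the moment, N m.
- manip.get_width(): finger opening in m.
- manip.get_grip_force(): force on a finger pad.
Only numpy, scipy, OpenCV 4.12 (cv2) and the standard library are available. Lean on these libraries where they do the work, as an engineer would, in place of code of your own. Each camera call takes 0.05 s, during which the arm holds its last target. There are 200 camera calls.

## Task

At the jeweller's bench the steel strainer cup is stuck in the filings pot that is screwed to the bench. Grip the cup by its rim, twist it by about 45 degrees in the pot to free it, pull it straight out and stand it upright on the round cork mat, wholly on the mat; set it down, do not drop it. Leave the identical spare cup, which stands loose on the bench, where it is.

Things in the scene. Friction and masses are not known exactly. Their poses are not given: they have to be found in the camera images.
- cup_mid (a point): Stuck strainer cup: round straight open steel cup, 56 mm across, 90 high, wall 3, 76 deep inside, 0.18 kg. Point: on its axis, 45 mm above its underside, z up. It stands on the pot's floor, its rim 46 mm above the pot's: grip it there, any yaw. Two pips (8 mm wide, out to 35 mm from the axis along its x and -x, tops 36 mm above its underside) are caught 2 mm under the pot's tabs.
- pot: Filings pot, fixed: round, aluminium, 80 mm across (dark foot 104), 50 high, floor 6 above the bench. Origin: on its axis, bench height. Two 14 mm wide tabs at its rim, along x and -x, reach in to 30 mm from the axis. Springs squeeze the cup's foot: about 0.2 N m to turn it, 5 to 10 N to raise it the first 10 mm. Turned 30 to 150 degrees either way, the cup comes free; it is out once raised 45 mm.
- mat_top (a point): Round cork mat, 140 mm in diameter and 5 mm thick, fixed to the bench. This point is the centre of its upper face, 5 mm above the bench.
- spare_mid (a point): Spare strainer cup, identical to the stuck one but standing loose on the bench itself, in no pot (rim 90 mm above the bench; the stuck one's 96 mm). This point is on its axis, 45 mm above the bench, z up. It is to stay where it is.
Not all that is in view belongs to the job. What is shaped like the part that bears cup_mid but purple or yellow is not meant.

How it is judged:
By the outcome, as a careful person would: the job done as asked, in the order asked, and still so for the second after the job is handed in, with the robot touching nothing.
It also fails if it takes over 48 s, if anything falls off the work surface, if the arm or the gripper's body presses on something with over 40 N, if the wrist force passes 120 N, or if a joint passes its speed limit or range.

## Working session

There is one attempt and no reset: what is moved stays moved. The work goes in short steps, each a Python script; the robot and the scene stay as the last script left them, time stands still between calls to the robot, and variables do not carry over. Pictures are saved under pics/ and viewed, at most 10 in all, crops included, and the job is handed in when it is done.

```bash
mkdir -p pics
python3 - <<'E'
from rig import manip as m
import cv2,numpy as np,pickle
d={}
for n in("scene","top"):
    c=m.camera(n);d[n]=c;cv2.imwrite(f"pics/{n}0.png",c["image"][:,:,::-1]);print(n,c["fx"],c["fy"],c["cx"],c["cy"],np.round(c["cam_to_world"],3).tolist())
pickle.dump(d,open("d.pkl","wb"))
print(m.get_time(),m.get_ee_rot())
E
```

```text
scene 530.5582212246424 530.5582212246424 323.16996841362334 238.38444596146422 [[0.208, 0.566, -0.798, 1.22], [0.978, -0.113, 0.175, -0.173], [0.009, -0.817, -0.577, 0.592], [0.0, 0.0, 0.0, 1.0]]
top 549.032038195816 549.032038195816 319.8978144419715 236.47708146283787 [[0.029, -0.991, 0.131, 0.402], [-0.999, -0.033, -0.023, 0.018], [0.027, -0.13, -0.991, 0.899], [0.0, 0.0, 0.0, 1.0]]
0.1 [-5.80595069e-01 -3.08722758e+00  2.05353693e-03]
```

View pics/scene0.png

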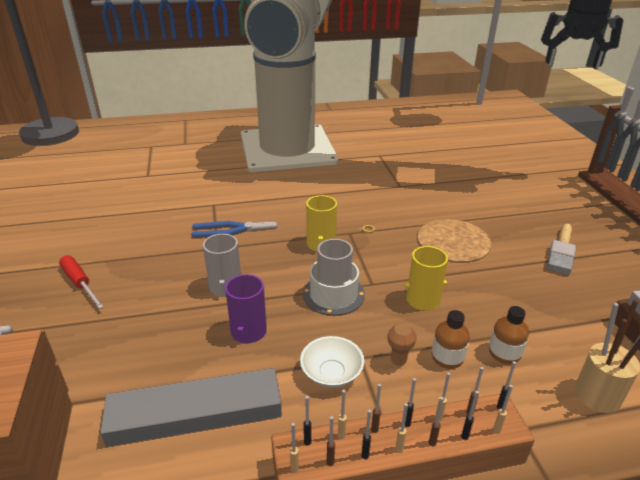

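View pics/top0.png

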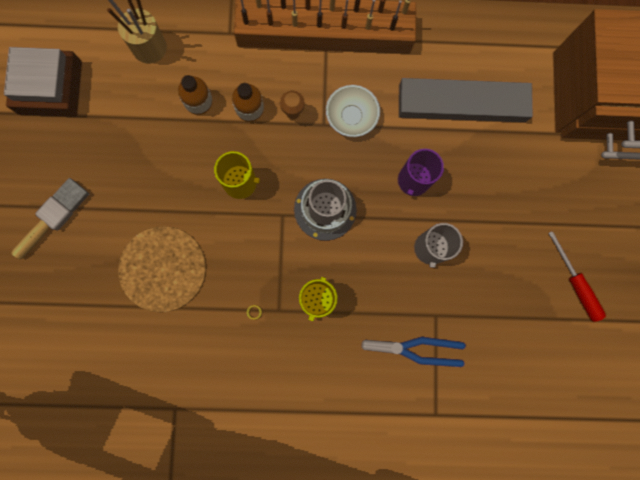

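Candidates: stuck grey cup in the pot (scene 335,255; top 328,200), loose grey spare (scene 222,262; top 443,243), purple (scene 246,308), yellow (scene 321,222 and 428,277). By the description it is the grey cup in the pot. A close crop will check this.

```bash
cat > h.py <<'E'
import numpy as np,cv2
def ray(c,uv,z,T=None):
    T=c["cam_to_world"] if T is None else T
    d=T[:3,:3]@np.array([(uv[0]-c["cx"])/c["fx"],(uv[1]-c["cy"])/c["fy"],1])
    return T[:3,3]+d*(z-T[2,3])/d[2]
E
python3 - <<'E'
import pickle,cv2,numpy as np
from h import *
d=pickle.load(open("d.pkl","rb"))
a=cv2.resize(d["top"]["image"][150:270,270:370],None,fx=4,fy=4,interpolation=cv2.INTER_CUBIC)
b=cv2.resize(d["scene"]["image"][225:345,290:390],None,fx=4,fy=4,interpolation=cv2.INTER_CUBIC)
cv2.imwrite("pics/crop1.png",np.hstack([a,b])[:,:,::-1])
for n,uv,z in(("top",(328,199),.096),("scene",(335,256),.096),("top",(161.5,268.5),.005),("scene",(454.5,239.5),.005),("top",(445,241),.09),("scene",(222,245),.09)):print(n,uv,ray(d[n],uv,z).round(4))
E
```

```text
top (328, 199) [ 0.5647 -0.0112  0.096 ]
scene (335, 256) [ 0.5847 -0.0139  0.096 ]
top (161.5, 268.5) [0.4594 0.2516 0.005 ]
scene (454.5, 239.5) [0.4621 0.2518 0.005 ]
top (445, 241) [ 0.5082 -0.188   0.09  ]
scene (222, 245) [ 0.5129 -0.1833  0.09  ]
```

View pics/crop1.png

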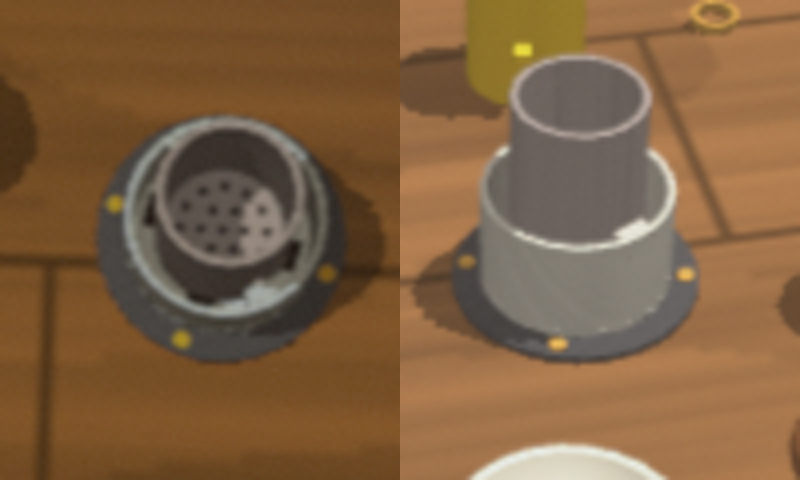

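The crop confirms a grey cup inside the white-grey pot with the dark foot. The rim centre is at top (327.5,198.2) and scene (335.2,249.2). Next I move above it and refine with the wrist camera.

Run:
```python
import pickle,cv2,numpy as np
from h import *
from rig import manip as m
from scipy.spatial.transform import Rotation as R
d=pickle.load(open("d.pkl","rb"))
p1=ray(d["top"],(327.5,198.2),.096);p2=ray(d["scene"],(335.2,249.2),.096);print(p1,p2,ray(d["top"],(326.5,204),.05))
p=(p1+p2)/2
R0=R.from_rotvec(m.get_ee_rot());print(R0.as_matrix().round(2).tolist())
for a in range(-180,180,30):
    o=(R.from_euler('z',a,degrees=True)*R.from_euler('x',180,degrees=True)).as_rotvec()
    q=m.solve_ik([p[0],p[1],.25],o);print(a,None if q is None else np.round(q,2))
a=-45
o=(R.from_euler('z',a,degrees=True)*R.from_euler('x',180,degrees=True)).as_rotvec()
m.move_to([p[0],p[1],.26],o)
P=m.get_position();r=m.get_ee_rot();c=m.camera("wrist");c["P"]=P;c["r"]=r
pickle.dump(c,open("w.pkl","wb"));cv2.imwrite("pics/w1.png",c["image"][:,:,::-1]);print(P,r,m.get_joint_positions(),m.get_time(),c["mount"].round(3).tolist(),c["fx"])
```

```text
[ 0.56588274 -0.01045157  0.096     ] [ 0.56746912 -0.00960192  0.096     ] [ 0.56592544 -0.01075517  0.05      ]
[[-0.93, 0.36, -0.0], [0.36, 0.93, -0.0], [-0.0, -0.0, -1.0]]
-180 [-0.04  0.34  1.76  0.    1.04 -1.61]
-150 [-0.04  0.34  1.76  0.    1.04 -2.13]
-120 None
-90 None
-60 None
-30 [-0.04  0.34  1.76 -0.    1.04  2.06]
0 [-0.04  0.34  1.76 -0.    1.04  1.53]
30 [-0.04  0.34  1.76 -0.    1.04  1.01]
60 [-0.04  0.34  1.76 -0.    1.04  0.48]
90 [-0.04  0.34  1.76 -0.    1.04 -0.04]
120 [-0.04  0.34  1.76  0.    1.04 -0.56]
150 [-0.04  0.34  1.76  0.    1.04 -1.09]
[ 0.56672109 -0.00945662  0.26001227] [-2.90304404e+00  1.20041523e+00  2.06795726e-05] [-3.76263405e-02  3.30334997e-01  1.75483538e+00  7.93010153e-05
  1.05635013e+00  2.31720767e+00] 2.575 [[0.001, -0.955, -0.296, 0.077], [1.0, 0.001, 0.0, 0.001], [0.0, -0.296, 0.955, -0.12], [0.0, 0.0, 0.0, 1.0]] 361.23824005997585
```

View pics/w1.png

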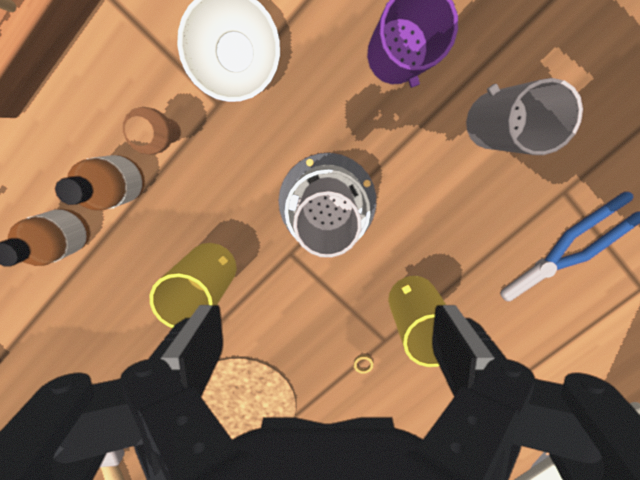

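The wrist view shows the grey cup in the pot with its rim centre near (328.5,223). The fingers clear the yellow cups. Next I refine the axis, descend and grip.

Run:
```python
import pickle,cv2,numpy as np
from h import *
from rig import manip as m
from scipy.spatial.transform import Rotation as R
c=pickle.load(open("w.pkl","rb"))
T=np.eye(4);T[:3,:3]=R.from_rotvec(c["r"]).as_matrix();T[:3,3]=c["P"]
pw=ray(c,(328.5,223),.096,T@c["mount"]);print(pw)
p=np.array([.5665,-.0103]) 
if np.linalg.norm(pw[:2]-p)<.005: p=(p*2+pw[:2])/3
else: raise SystemExit("mismatch")
print(p)
m.servo_line([*p,.15],rate=.15);m.servo_line([*p,.083],rate=.06)
print(m.get_contact_force())
m.command_gripper(.05,60)
print(m.get_width(),m.get_grip_force(),m.get_contact_force(),m.get_torque(),m.get_position(),m.get_time())
```

```text
[ 0.56782994 -0.0131018   0.096     ]
[ 0.56694331 -0.01123393]
[ 0.02110747 -0.26491623 -0.04279268]
0.055181350974360034 62.43764452636242 [-0.65163921  2.05804806  4.69751265] [ 0.10919447  0.18240628 -0.10688484] [ 0.5676258  -0.01107407  0.08384295] 5.1167
```

Run:
```python
import cv2,numpy as np
from rig import manip as m
q0=np.array(m.get_joint_positions())
for a in (12,24,36,48):
    q=q0.copy();q[5]-=np.radians(a);m.set_joints(q)
    print(a,m.get_torque().round(2),m.get_contact_force().round(1),m.get_width())
P=m.get_position();print(P,m.get_ee_rot(),m.get_joint_positions()[5]-q0[5])
for dz in (.004,.012):
    m.servo_line([P[0],P[1],.083+dz],rate=.03);print(dz,m.get_contact_force().round(1),m.get_position()[2])
print(m.get_time())
c=m.camera("scene");cv2.imwrite("pics/s2.png",cv2.resize(c["image"][160:360,220:460],None,fx=3,fy=3)[:,:,::-1])
```

```text
12 [0.07 0.06 0.14] [-0.5 -0.1  1.2] 0.05517641336858205
24 [0.1  0.22 0.17] [-0.5 -0.1  2.7] 0.05555516866502641
36 [0.15 0.2  0.14] [-1.6  1.5  3.8] 0.05539268318149248
48 [0.19 0.19 0.15] [-1.3  1.4  3.3] 0.055428459758087426
[ 0.56776684 -0.0110175   0.083923  ] [-3.14070508e+00 -7.06774878e-02 -2.92392123e-03] -0.8304000504841096
0.004 [-0.2  1.  -3.9] 0.08663502239208588
0.012 [-0.6  0.  -1.4] 0.09577454094423148
7.0583
```

View pics/s2.png

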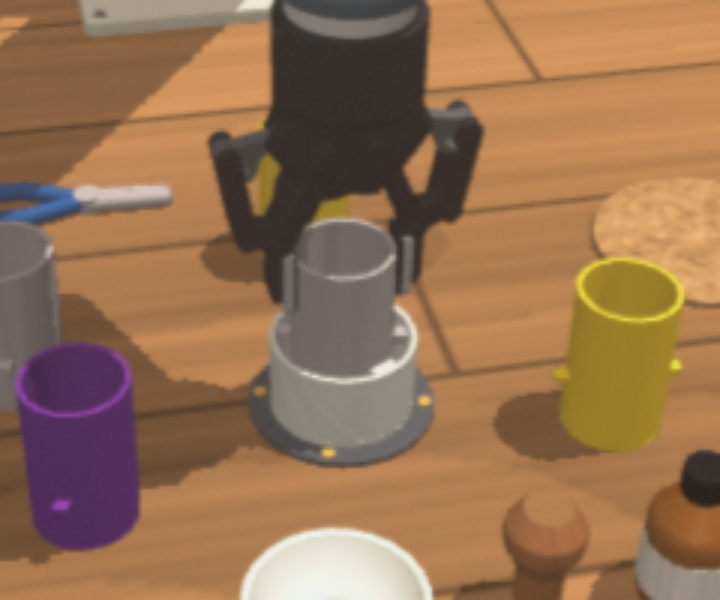

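The cup is held and has risen, with both pips visible beside the pot's tabs at about (285,325) and (400,330). Next I pull it out straight, carry it over and check it above the mat.

Run:
```python
import cv2,numpy as np
from rig import manip as m
P=m.get_position();r=m.get_ee_rot()
m.servo_line([P[0],P[1],.14],rate=.06);print(m.get_contact_force().round(1))
m.servo_line([P[0],P[1],.215],rate=.12)
m.servo_line([.461,.2517,.215],rate=.15)
m.servo_line([.461,.2517,.11],rate=.1)
print(m.get_contact_force().round(1),m.get_width(),m.get_position(),m.get_time())
c=m.camera("scene");cv2.imwrite("pics/s3.png",cv2.resize(c["image"][120:320,320:560],None,fx=3,fy=3)[:,:,::-1])
```

```text
[-1.  -0.  -1.7]
[ 0.9 -0.4 -0.8] 0.05518316494735101 [0.46142495 0.25191655 0.110558  ] 12.025
```

View pics/s3.png

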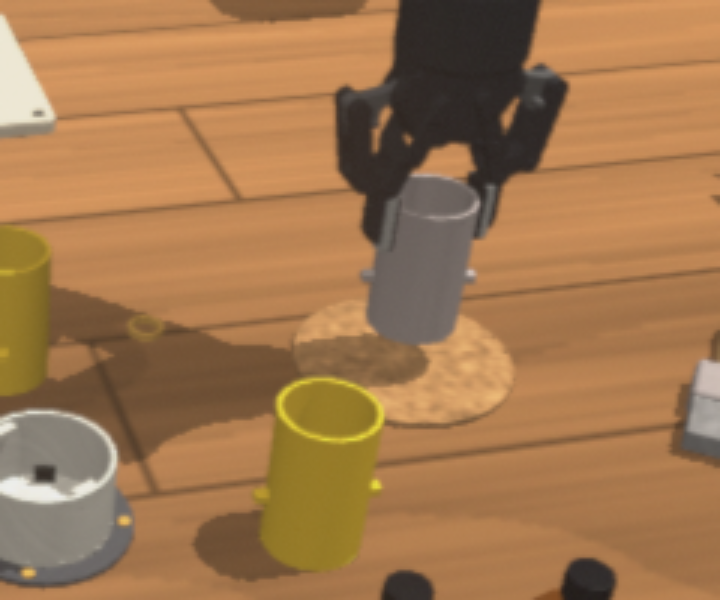

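The cup hangs upright over the mat. Its edge slope matches the vertical vanishing point, and the pot at left is empty. Next I lower it until contact.

Run:
```python
import cv2,numpy as np
from rig import manip as m
P=[.461,.2517]
m.servo_line([*P,.09],rate=.06)
f0=m.get_contact_force()[2]
for z in np.arange(.088,.070,-.001):
    m.servo_line([*P,z],rate=.02);f=m.get_contact_force()[2];
    if f-f0>4:break
print(z,f0,f,m.get_position(),m.get_time())
c=m.camera("scene");cv2.imwrite("pics/s4.png",cv2.resize(c["image"][120:320,320:560],None,fx=3,fy=3)[:,:,::-1])
```

```text
0.08199999999999999 -1.6964119655805823 8.517913526625065 [0.46125346 0.2518115  0.08284269] 14.3083
```

View pics/s4.png

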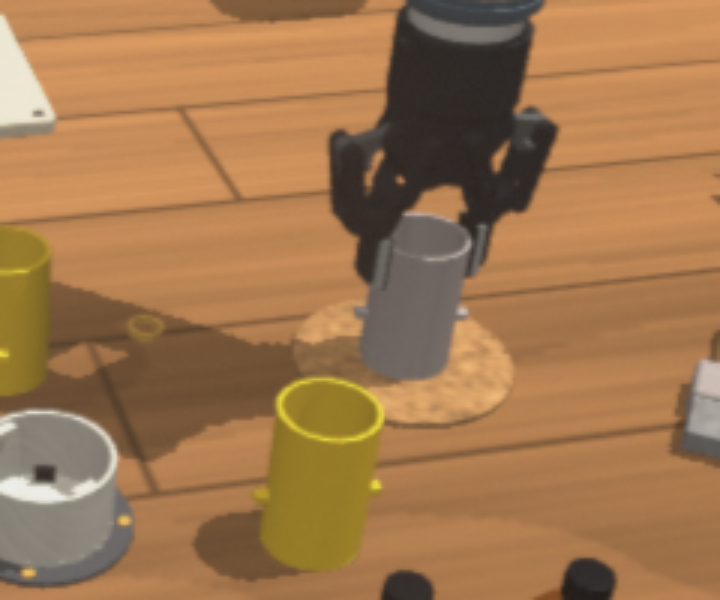

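The cup stands centrally on the mat with its base near (405,360). The contact force and height match a set-down, so I release and retreat.

Run:
```python
import cv2,numpy as np
from rig import manip as m
m.command_gripper(.066);m.command_gripper(.085)
P=m.get_position();m.servo_line([P[0],P[1],.15],rate=.06);m.servo_line([P[0],P[1],.25],rate=.15)
m.hold(.3);print(m.get_width(),m.get_contact_force().round(1),m.get_time())
c=m.camera("scene");cv2.imwrite("pics/s5.png",c["image"][:,:,::-1])
```

```text
0.08487329890058373 [-0.3 -0.1 -0.8] 17.3583
```

View pics/s5.png

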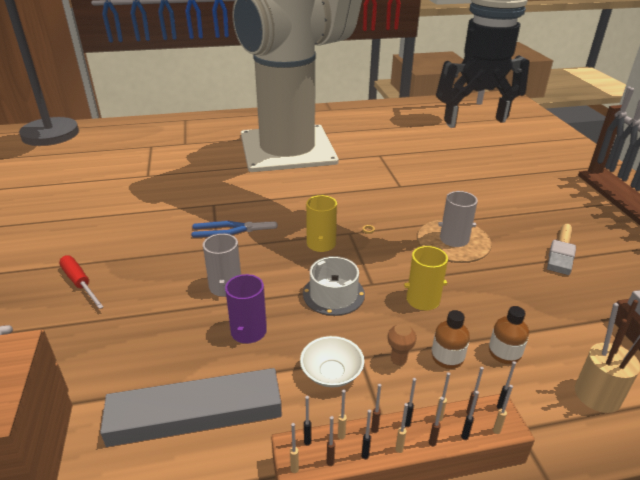

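The cup stands upright on the mat at (458,220), the spare is unmoved at (222,262), and the gripper is clear.

```bash
python3 -c "
from rig import manip as m
print(m.sign_off())"
```

```text
the job is handed in; nothing more can be done
None
```

The strainer cup was twisted about 48° in the pot, pulled straight out and set down upright on the cork mat; the spare cup was left where it stood, and the job was handed in at about 17 s.

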